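# Set the support risers in falling height along the weld fixture bar

## Robot

A 7-joint arm with a two-finger parallel gripper is mounted at the origin on the work surface. World frame = base frame: x ahead of the robot, y to its left, z up, the work surface at z = 0. Lengths are in m, angles in rad, forces in N, time in s.
With the tool pointing down it reaches from about 0.425 to 0.875 m from the base axis. Payload 9.9 kg.
Tool frame: the origin (TCP) lies midway between the tips of the shut fingers; the grasp point (between the pads) lies 19 mm behind it; x points along the fingers, z is the direction in which the jaws open and shut, and the axes are right-handed (so a half turn about x gives the same grasp; the last joint's range is limited). The gripper opens to 85 mm and grips with 20 to 120 N. Pads are 22 mm wide; open, the fingers measure 114 mm over their backs; the gripper's body (76 mm by 85 mm) begins 54 mm behind the grasp point. The pads swing forward as they close: fully open they stand 13 mm farther back than shut.
Start: joints at [-1.206, 0.576, 0.025, 1.437, -0.015, 1.129, -0.057], TCP at [0.293, 0.608, 0.2] pointing down, gripper open.
Joint ranges: [-2.76, 2.76], [-0.34, 2.15], [-1.52, 1.57], [0.19, 2.46], [-1.09, 4.23], [0.17, 1.99], [-2.82, 2.82]. Speed limits (rad/s): [2.22, 2.22, 3.01, 3.01, 3.14, 3.14, 3.14].

## Interface

Orientations are given as a unit quaternion [x, y, z, w].
In Python, from plant import * gives the robot as it stands. The module is installed in compiled form; this text tells all that it offers.
- The arm moves only by the tool move_arm, never from a script. Its argument "motion" is a list of rows, each a list of 2 entries, a list of its own where there are three numbers: the shift along the tool's x, y, z each as a share of 250 mm, from -1 to 1, then the turn, a rotation vector about the tool's x, y, z each as a share of 0.08 rad, from -1 to 1. A call has exactly 8 rows; each row shifts and turns the commanded pose from where the row before left it, along the tool's axes as they then stand; what a row does not reach is not made up. A row lasts 1/10 s, in which the tool goes at most 50 mm and 8.59 degrees, less where a joint would pass 70% of its speed; a pose out of reach is approached as far as the arm can. A call with a number of a shift or a turn outside -1 to 1 is refused whole. A call with a gripper value outside its range is refused whole. "claw" is the opening, from 0 (shut) to 1 (fully open), set as the call begins (left out, the last holds). The fingers move at their own pace and stop on an object; "squeeze" is the grip in N (left out, the last holds). Time passes only in rows, so rows that do not move let the fingers close, or fill a call up. It gives the time, the measured TCP pose, the force and the opening at its end, in the units of the state.
- sense(): the state, without advancing time (a new reading comes with each control period).
- get_image(name): name is "side" or "top" or "wrist"; returns a dict with "img" (384x512x3 uint8, red, green, blue), "intrinsics" (3x3 intrinsics, pixels), "rvec" (rotation vector, rad) and "tvec" (3), from world to camera coordinates, as OpenCV has them. Camera axes: x right, y down, z forward; pixel columns grow to the right and rows downward; lengths in m; the calibration is good to about 2 mm. A picture is of the moment at which its call begins. There is no depth.
- finish_job(): hands the job in, once; it reports no verdict.
The state is a dict: "t": time; "joints": joint angles; "joint_velocities": joint speeds; "joint_torque": joint torques, N m; "ee_pos": TCP position; "tcp_rot": TCP orientation; "force": force on the tool from outside, world axes, zero at the start; "wrist_torque": the same for the moment, N m; "grip_width": finger opening in m.
Only numpy, scipy, OpenCV 4.12 (cv2) and the standard library are available. Lean on these libraries where they do the work, as an engineer would, in place of code of your own. Each camera call takes 0.05 s, during which the arm holds its last target. There are 200 camera calls.

## Task

A sloping part is to be welded next: stand the four metal risers on the fixture bar, one centred on each pad, in order of height, the tallest on the pad next to the upright end stop and each next one shorter towards the other end. Do not tip any riser over, and leave the white bottle where it is.

Things in the scene. Friction and masses are not known exactly. Their poses are not given: they have to be found in the camera images.
- riser_45: the shortest and slimmest of the four support risers: a plain turned aluminium post standing upright, 45 mm tall in all; round column 24 mm in diameter on a round foot 42 mm in diameter and 8 mm thick; about 90 g. Origin: centre of the underside of the foot; z is its axis, up. Loose, standing on the bench
- riser_62: the second shortest of the four support risers: a plain turned aluminium post standing upright, 62 mm tall in all; round column 31 mm in diameter on a round foot 48 mm in diameter and 8 mm thick; about 165 g. Origin: centre of the underside of the foot; z is its axis, up. Loose, standing on the bench
- riser_79: the second tallest of the four support risers: a plain turned aluminium post standing upright, 79 mm tall in all; round column 38 mm in diameter on a round foot 54 mm in diameter and 8 mm thick; about 290 g. Origin: centre of the underside of the foot; z is its axis, up. Loose, standing on the bench
- riser_96: the tallest and stoutest of the four support risers: a plain turned aluminium post standing upright, 96 mm tall in all; round column 45 mm in diameter on a round foot 60 mm in diameter and 8 mm thick; about 450 g. Origin: centre of the underside of the foot; z is its axis, up. Loose, standing on the bench
- pad_1: one of four alike square aluminium pads, 66 x 66 x 6 mm, black centre dot, fixed in a row 85 to 105 mm apart on a dark bar (460 x 80 mm, 10 mm high), pad_1 at the left (+y) end to pad_4 at the right (-y) end. Origin: centre of the pad's underside, 10 mm above the bench; a riser stands on its top, 6 mm above the origin. y along the bar, x across, z up
- pad_2: one of four alike square aluminium pads, 66 x 66 x 6 mm, black centre dot, fixed in a row 85 to 105 mm apart on a dark bar (460 x 80 mm, 10 mm high), pad_1 at the left (+y) end to pad_4 at the right (-y) end. Origin: centre of the pad's underside, 10 mm above the bench; a riser stands on its top, 6 mm above the origin. y along the bar, x across, z up
- pad_3: one of four alike square aluminium pads, 66 x 66 x 6 mm, black centre dot, fixed in a row 85 to 105 mm apart on a dark bar (460 x 80 mm, 10 mm high), pad_1 at the left (+y) end to pad_4 at the right (-y) end. Origin: centre of the pad's underside, 10 mm above the bench; a riser stands on its top, 6 mm above the origin. y along the bar, x across, z up
- pad_4: one of four alike square aluminium pads, 66 x 66 x 6 mm, black centre dot, fixed in a row 85 to 105 mm apart on a dark bar (460 x 80 mm, 10 mm high), pad_1 at the left (+y) end to pad_4 at the right (-y) end. Origin: centre of the pad's underside, 10 mm above the bench; a riser stands on its top, 6 mm above the origin. y along the bar, x across, z up
- end_stop: upright bare-steel plate, 74 mm across the bar, 12 mm thick, 60 mm tall, fixed on one end of the bar, beyond pad_1 or beyond pad_4, about 68 mm from the centre of the pad next to it (the other end has only a low screw head, 22 mm wide and 6 mm high). Origin: centre of its underside, 10 mm above the bench
- spray_bottle: bystander: white plastic bottle with a grey cap, 66 mm in diameter, 170 mm tall, upright left of the bar; origin: centre of its underside
Things that resemble listed ones, but are neither listed nor needed, are in the scene too. Leave any blue look-alike of the riser_96 alone. Leave any red look-alike of the riser_62 alone.

How it is judged:
At the end, for the whole second after the job is handed in: Counted from the pad next to the end stop the risers are 96, 79, 62 and 45 mm tall; each stands on its pad's top face (to 3 or 4 mm in height), its centre within 12 mm of the pad's centre, upright to 0.1 rad, and at rest (((horizontal distance between end_stop and pad_1 below 0.12 m and horizontal distance between riser_96 and pad_1 below 0.012 m and z of riser_96 in the frame of pad_1 between 0.003 and 0.01 m and horizontal distance between riser_79 and pad_2 below 0.012 m and z of riser_79 in the frame of pad_2 between 0.003 and 0.01 m and horizontal distance between riser_62 and pad_3 below 0.012 m and z of riser_62 in the frame of pad_3 between 0.003 and 0.01 m and horizontal distance between riser_45 and pad_4 below 0.012 m and z of riser_45 in the frame of pad_4 between 0.003 and 0.01 m) or (horizontal distance between end_stop and pad_4 below 0.12 m and horizontal distance between riser_96 and pad_4 below 0.012 m and z of riser_96 in the frame of pad_4 between 0.003 and 0.01 m and horizontal distance between riser_79 and pad_3 below 0.012 m and z of riser_79 in the frame of pad_3 between 0.003 and 0.01 m and horizontal distance between riser_62 and pad_2 below 0.012 m and z of riser_62 in the frame of pad_2 between 0.003 and 0.01 m and horizontal distance between riser_45 and pad_1 below 0.012 m and z of riser_45 in the frame of pad_1 between 0.003 and 0.01 m)) and angle between each of riser_96, riser_79, riser_62, riser_45's own z axis and vertical below 0.1 rad and linear speed of each of riser_96, riser_79, riser_62, riser_45 below 0.02 m/s and angular speed of each of riser_96, riser_79, riser_62, riser_45 below 0.2 rad/s); the robot touches nothing.
It fails at once if a riser is tipped over (more than 0.8 rad) (angle between any of riser_96, riser_79, riser_62, riser_45's own z axis and vertical above 0.8 rad).
It fails at once if the bottle is moved more than 30 mm (distance of spray_bottle from where it was at the start of the episode above 0.03 m).
It also fails if it takes over 99 s, if anything falls off the work surface, if the arm or the gripper's body presses on something with over 40 N, if the wrist force passes 120 N, or if a joint passes its speed limit or range.

## Working session

There is one attempt and no reset: what is moved stays moved. The work goes in short steps, Python scripts to look and compute and a tool call to move; the robot and the scene stay as the last step left them, time stands still between calls to the robot, and variables do not carry over. Pictures are saved under pics/ and viewed, about 12 in all and at most 16, crops included, and the job is handed in when it is done.

Besides the shell and the picture viewer there is one more tool, called after "Request:" as name([rows], argument=value, ...), one row to a line, values as JSON. move_arm: Moves the arm, as the interface text tells. Shift numbers are shares of 250 mm and turn numbers shares of 0.08 rad, none past 1 either way. Its arguments: {"type":"object","properties":{"motion":{"type":"array"},"claw":{"type":"number"},"squeeze":{"type":"number"}},"required":["motion"]}

```bash
mkdir -p pics; cat > h.py <<'E'
from plant import *
import numpy as np, cv2
from scipy.spatial.transform import Rotation as R
def cam(n):
    d=get_image(n); d['bgr']=d['img'][:,:,::-1].copy(); return d
def ray(d,u,v,z):
    K=np.array(d['intrinsics']);Rm=cv2.Rodrigues(np.array(d['rvec'],float))[0];t=np.array(d['tvec'],float).ravel()
    c=-Rm.T@t; r=Rm.T@np.linalg.solve(K,[u,v,1.]); return c+r*(z-c[2])/r[2]
def proj(d,P):
    return cv2.projectPoints(np.array(P,float).reshape(-1,1,3),np.array(d['rvec'],float),np.array(d['tvec'],float),np.array(d['intrinsics'],float),None)[0].reshape(-1,2)
def st():
    s=sense(); r=R.from_quat(s['tcp_rot']).as_matrix()
    print('t',round(s['t'],2),'p',np.round(s['ee_pos'],4),'F',np.round(s['force'],1),'w',round(s['grip_width'],4)); print(np.round(r,3)); return s,r
E
python3 - <<'E'
from h import *
import pickle
D={n:cam(n) for n in('top','side','wrist')}
pickle.dump(D,open('D0.pkl','wb'))
for n in('top','side'): cv2.imwrite(f'pics/{n}0.png',cv2.resize(D[n]['bgr'],(800,600),interpolation=cv2.INTER_CUBIC))
for n in D:
  d=D[n];Rm=cv2.Rodrigues(np.array(d['rvec'],float))[0];print(n,-Rm.T@np.array(d['tvec']).ravel(),Rm[2],d['intrinsics'][0])
s,r=st();print(s['joints'])
E
```

```text
top [0.42266712 0.0451042  1.23317001] [ 0.1230722  -0.00137924 -0.99239676] [482.99190802   0.         254.05031731]
side [0.53076918 0.7999938  0.87317314] [ 0.01459632 -0.6753607  -0.73734312] [373.6183712    0.         255.69364783]
wrist [0.2283536  0.63837302 0.37341194] [ 0.25109369 -0.12268073 -0.96015696] [266.07683052   0.         258.25296143]
t 0.15 p [0.2927 0.6078 0.1993] F [ 0.  -0.1  0.2] w 0.0852
[[-0.001 -0.901  0.434]
 [-0.001  0.434  0.901]
 [-1.    -0.    -0.001]]
[-1.20580787  0.57634966  0.02487821  1.43767813 -0.01504856  1.12904083
 -0.05648047]
```

View pics/top0.png

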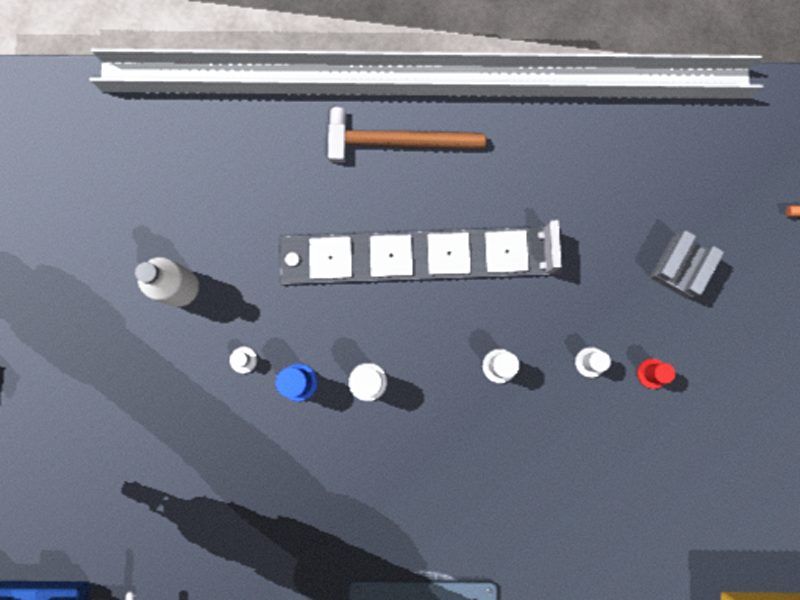

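View pics/side0.png

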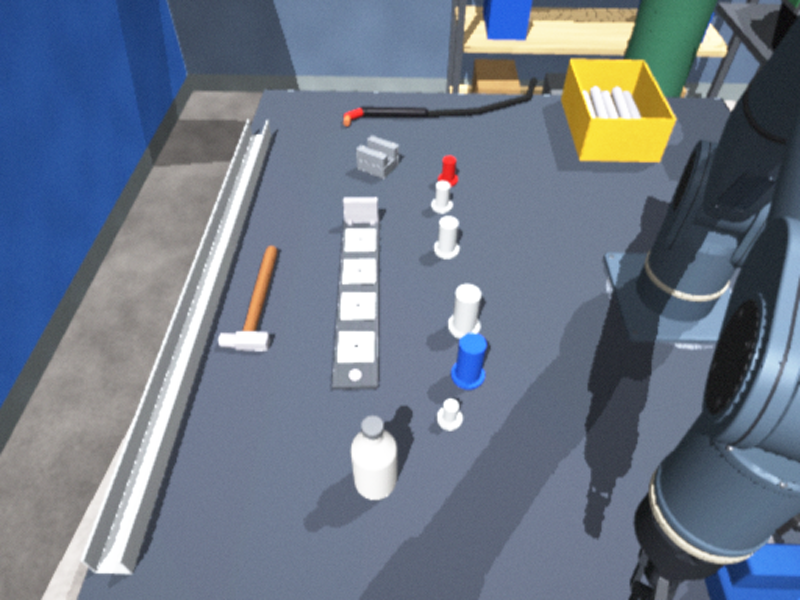

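The end stop is at the right (-y) end, just past pad_4 (stop at about (553,247), pad_4 at (507,251), top view 800x600). So the order is 96→pad_4, 79→pad_3, 62→pad_2, 45→pad_1.

Silver posts in the top view are at (243,360), (367,382), (501,365) and (592,362). By size these are the 45, 96, 79 and 62. The blue one at (296,383) and the red one at (657,374) are the look-alikes. The bottle is at (170,282).

Next I measure by fitting silhouettes, and confirm with a crop.

```bash
cat > fit.py <<'E'
from h import *
from scipy.optimize import minimize
SP={96:(.045,.060),79:(.038,.054),62:(.031,.048),45:(.024,.042)}
def sil(d,x,y,h,z0=0,s=4):
    c,f=SP[h]; a=np.linspace(0,2*np.pi,48,endpoint=False); m=np.zeros((384*s,512*s),np.uint8)
    for dia,z1,z2 in((f,0,.008),(c,.008,h/1000)):
        P=[[x+dia/2*np.cos(t),y+dia/2*np.sin(t),z0+z] for z in(z1,z2) for t in a]
        q=cv2.convexHull(((proj(d,P)+.5)*s).astype(np.int32)); cv2.fillConvexPoly(m,q,255)
    return cv2.resize(m,(512,384),interpolation=cv2.INTER_AREA)/255.
def mask(d,thr=110): return (d['bgr'].min(2)>thr).astype(float)
def fit(ds,x,y,h,z0=0,thr=110):
    ms=[mask(d,thr) for d in ds]
    def cost(p):
        e=0
        for d,m in zip(ds,ms):
            s=sil(d,p[0],p[1],h,z0); u,v=proj(d,[[x,y,.03]])[0].astype(int); w=slice(max(v-40,0),v+40),slice(max(u-40,0),u+40)
            e+=np.abs(s[w]-m[w]).sum()/s.sum()
        return e
    r=minimize(cost,[x,y],method='Nelder-Mead',options=dict(initial_simplex=[[x,y],[x+.01,y],[x,y+.01]],xatol=2e-4,fatol=1e-4)); return r.x,r.fun
E
python3 - <<'E'
from fit import *
import pickle
D=pickle.load(open('D0.pkl','rb'));t,s=D['top'],D['side']
k=.64
for h,(u,v) in {45:(243,360),96:(367,382),79:(501,365),62:(592,362)}.items():
    g=ray(t,u*k,v*k,h/2000)
    print(h,np.round(g[:2],4),[(np.round(a,4),round(b,3)) for a,b in (fit([t],*g[:2],h),fit([s],*g[:2],h),fit([t,s],*g[:2],h))])
    for h2 in SP: print('   as',h2,round(fit([t,s],*g[:2],h2)[1],3),end='')
    print()
for n,(u,v) in enumerate([(330,258),(391,256),(449,253),(507,251)],1):
    m=(t['bgr'].min(2)>170).astype(np.uint8); U,V=int(u*k),int(v*k)
    w=np.zeros_like(m); w[V-19:V+20,U-19:U+20]=1; m=cv2.morphologyEx(m*w,cv2.MORPH_CLOSE,np.ones((5,5)))
    c=max(cv2.findContours(m,0,1)[0],key=cv2.contourArea); (cx,cy),wh,an=cv2.minAreaRect(c)
    M=cv2.moments(m,True); print(n,np.round(ray(t,cx,cy,.016),4),np.round(ray(t,M['m10']/M['m00'],M['m01']/M['m00'],.016),4),wh,an)
print('bottle',ray(t,172*k,285*k,.08),'blue',ray(t,296*k,383*k,.05),'red',ray(t,656*k,374*k,.03),'stop',ray(t,555*k,245*k,.07))
a=cv2.resize(t['bgr'][205:265,130:450],None,fx=2.5,fy=2.5,interpolation=2);b=cv2.resize(s['bgr'][90:290,180:340],(320,400),interpolation=2)
cv2.imwrite('pics/c1.png',cv2.copyMakeBorder(a,0,450,0,0,0)); im=cv2.imread('pics/c1.png'); im[170:570,100:420]=b; cv2.imwrite('pics/c1.png',im)
E
```

```text
45 [0.4546 0.2881] [(array([0.4549, 0.2952]), np.float64(10.289)), (array([0.0152, 0.5355]), np.float64(9.443)), (array([0.456 , 0.3772]), np.float64(24.907))]
   as 96 8.429   as 79 11.757   as 62 16.872   as 45 24.907
96 [0.4217 0.0887] [(array([0.4232, 0.091 ]), np.float64(0.366)), (array([0.4304, 0.0831]), np.float64(8.529)), (array([0.4238, 0.0903]), np.float64(8.882))]
   as 96 8.882   as 79 12.589   as 62 18.408   as 45 28.12
79 [ 0.4503 -0.1215] [(array([ 0.4513, -0.1233]), np.float64(0.077)), (array([0.0337, 0.53  ]), np.float64(6.32)), (array([ 0.4512, -0.1203]), np.float64(16.832))]
   as 96 12.174   as 79 16.832   as 62 24.758   as 45 38.145
62 [ 0.4566 -0.2672] [(array([ 0.4586, -0.2713]), np.float64(0.078)), (array([0.3352, 0.542 ]), np.float64(10.472)), (array([ 0.4591, -0.2635]), np.float64(26.382))]
   as 96 13.477   as 79 18.303   as 62 26.382   as 45 41.039
1 [0.6249 0.1538 0.016 ] [0.6238 0.154  0.016 ] (26.0, 26.0) 90.0
2 [0.6285 0.0543 0.016 ] [0.6285 0.0548 0.016 ] (26.0, 26.0) 90.0
3 [ 0.6333 -0.0396  0.016 ] [ 0.6329 -0.0396  0.016 ] (26.102352142333984, 26.560287475585938) 87.61405944824219
4 [ 0.6373 -0.1343  0.016 ] [ 0.6374 -0.1343  0.016 ] (25.96406364440918, 26.594768524169922) 86.98721313476562
bottle [0.56697697 0.38980726 0.08      ] blue [0.41908151 0.19900134 0.05      ] red [ 0.43867501 -0.36859965  0.03      ] stop [ 0.63728744 -0.20319219  0.07      ]fit.py:17: RuntimeWarning: divide by zero encountered in scalar divide
  e+=np.abs(s[w]-m[w]).sum()/s.sum()
```

View pics/c1.png

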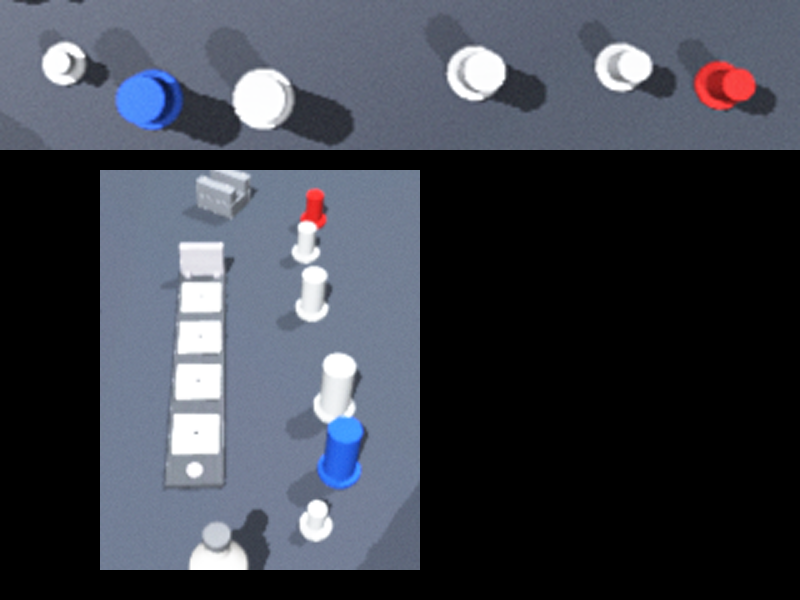

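The crop confirms the silver posts and the two coloured look-alikes. The bench is brighter than my threshold, so I refit with a higher one and only the component at the post.

```bash
python3 - <<'E'
s=open('fit.py').read()
s=s.replace("thr=110","thr=150").replace("    ms=[mask(d,thr) for d in ds]\n","""    ms=[]
    for d in ds:
        n,l=cv2.connectedComponents(mask(d,thr).astype(np.uint8)); s0=sil(d,x,y,h,z0)
        i=np.argmax([0]+[s0[l==j].sum() for j in range(1,n)]); ms.append((l==i).astype(float))
""")
open('fit.py','w').write(s)
E
python3 - <<'E'
from fit import *
import pickle
D=pickle.load(open('D0.pkl','rb'));t,s=D['top'],D['side']
k=.64
for h,(u,v) in {45:(243,360),96:(367,382),79:(501,365),62:(592,362)}.items():
    g=ray(t,u*k,v*k,h/2000)
    print(h,[(np.round(a,4),round(b,3)) for a,b in (fit([t],*g[:2],h),fit([s],*g[:2],h),fit([t,s],*g[:2],h))])
    print('   as',{h2: round(fit([t,s],*g[:2],h2)[1],3) for h2 in SP})
# pads: black dots
for u,v in [(330,258),(391,256),(449,253),(507,251)]:
  for nm,d in (('top',t),('side',s)):
    p=proj(d,[ray(t,u*k,v*k,.016)])[0]; U,V=np.round(p).astype(int); w=255-d['bgr'][V-4:V+5,U-4:U+5].min(2).astype(float); w=np.clip(w-np.median(w)-15,0,None)
    yy,xx=np.mgrid[V-4:V+5,U-4:U+5]; print(nm,np.round(ray(d,(w*xx).sum()/w.sum(),(w*yy).sum()/w.sum(),.016)[:2],4),end=' ')
  print()
E
```

```text
45 [(array([0.4561, 0.2932]), np.float64(0.146)), (array([0.4567, 0.2908]), np.float64(0.086)), (array([0.4562, 0.2923]), np.float64(0.271))]
   as {96: np.float64(1.227), 79: np.float64(0.972), 62: np.float64(0.588), 45: np.float64(0.271)}
96 [(array([0.4228, 0.0913]), np.float64(0.049)), (array([0.4234, 0.0856]), np.float64(0.096)), (array([0.4232, 0.0904]), np.float64(0.201))]
   as {96: np.float64(0.201), 79: np.float64(0.654), 62: np.float64(1.503), 45: np.float64(2.887)}
79 [(array([ 0.4508, -0.1233]), np.float64(0.063)), (array([ 0.4516, -0.1261]), np.float64(0.089)), (array([ 0.4512, -0.1235]), np.float64(0.171))]
   as {96: np.float64(0.49), 79: np.float64(0.171), 62: np.float64(0.81), 45: np.float64(1.957)}
62 [(array([ 0.4584, -0.2713]), np.float64(0.093)), (array([ 0.4588, -0.2733]), np.float64(0.102)), (array([ 0.4582, -0.2715]), np.float64(0.205))]
   as {96: np.float64(0.946), 79: np.float64(0.579), 62: np.float64(0.205), 45: np.float64(1.012)}
top [0.624  0.1538] side [0.6244 0.1531] 
top [0.6284 0.0546] side [0.6289 0.0542] 
top [ 0.6331 -0.04  ] side [ 0.632 -0.04 ] 
top [ 0.6371 -0.135 ] side [nan nan] <stdin>:13: RuntimeWarning: invalid value encountered in scalar divide
```

Fits are consistent between cameras. The plan is jaws along world x, which turns the tool by about +1.12 rad about its x. After that, a world shift (dx,dy,dz) becomes tool (-dz,dy,dx). I start with the riser_45, since it is nearest.

```bash
python3 - <<'E'
from h import *
s,r=st(); p=np.array(s['ee_pos']); d=(np.array([.456,.2925,.15])-p)/15
q=r.copy()
for i in range(16):
    print(i,np.round(q.T@d/.25,3)); q=q@R.from_rotvec([.08 if i<14 else 0,0,0]).as_matrix()
print(q)
E
```

```text
t 0.15 p [0.2927 0.6078 0.1993] F [ 0.  -0.1  0.2] w 0.0852
[[-0.001 -0.901  0.434]
 [-0.001  0.434  0.901]
 [-1.    -0.    -0.001]]
0 [ 0.013 -0.076 -0.057]
1 [ 0.013 -0.08  -0.051]
2 [ 0.013 -0.084 -0.044]
3 [ 0.013 -0.087 -0.037]
4 [ 0.013 -0.09  -0.03 ]
5 [ 0.013 -0.092 -0.023]
6 [ 0.013 -0.093 -0.015]
7 [ 0.013 -0.094 -0.008]
8 [ 0.013 -0.095 -0.   ]
9 [ 0.013 -0.094  0.007]
10 [ 0.013 -0.094  0.015]
11 [ 0.013 -0.092  0.022]
12 [ 0.013 -0.09   0.029]
13 [ 0.013 -0.087  0.037]
14 [ 0.013 -0.084  0.043]
15 [ 0.013 -0.084  0.043]
[[-5.29318403e-04 -2.01551767e-03  9.99997829e-01]
 [-1.17807672e-03  9.99997276e-01  2.01489297e-03]
 [-9.99999166e-01 -1.17700765e-03 -5.31691395e-04]]
```

Request:
move_arm([
  [[0.013,-0.076,-0.057],[1,0,0]],
  [[0.013,-0.08,-0.051],[1,0,0]],
  [[0.013,-0.084,-0.044],[1,0,0]],
  [[0.013,-0.087,-0.037],[1,0,0]],
  [[0.013,-0.09,-0.03],[1,0,0]],
  [[0.013,-0.092,-0.023],[1,0,0]],
  [[0.013,-0.093,-0.015],[1,0,0]],
  [[0.013,-0.094,-0.008],[1,0,0]],
], claw=1, squeeze=40)

```text
t: 0.95
ee_pos: [0.3803, 0.4391, 0.1737]
tcp_rot: [-0.168, 0.687, 0.168, 0.687]
force: [0.5, 0.5, -0.0]
grip_width: 0.0854
```

Request:
move_arm([
  [[0.013,-0.095,0],[1,0,0]],
  [[0.013,-0.094,0.007],[1,0,0]],
  [[0.013,-0.094,0.015],[1,0,0]],
  [[0.013,-0.092,0.022],[1,0,0]],
  [[0.013,-0.09,0.029],[1,0,0]],
  [[0.013,-0.087,0.037],[1,0,0]],
  [[0.013,-0.084,0.043],[0,0,0]],
  [[0,0,0],[0,0,0]],
])

```text
t: 1.75
ee_pos: [0.4583, 0.2885, 0.151]
tcp_rot: [0.001, 0.707, -0.003, 0.707]
force: [-1.2, 0.0, -0.2]
grip_width: 0.0854
```

```bash
python3 - <<'E'
from fit import *
s,r=st(); d=cam('wrist'); im=cv2.resize(d['bgr'],(800,600))
c=(proj(d,[[.456,.2925,.008],[.456,.2925,.045],[.456,.2905,.045]])*1.5625).astype(int)
for q in c: cv2.drawMarker(im,tuple(map(int,q)),(0,0,255),0,12)
print(c, fit([d],.456,.2925,45)); cv2.imwrite('pics/w1.png',im)
E
```

```text
t 1.75 p [0.4583 0.2885 0.151 ] F [-1.2  0.  -0.2] w 0.0854
[[ 0.001  0.006  1.   ]
 [-0.002  1.    -0.006]
 [-1.    -0.002  0.001]]
[[401 266]
 [400 277]
 [400 280]] (array([0.45618398, 0.29112512]), np.float64(0.05228737035270532))
```

View pics/w1.png

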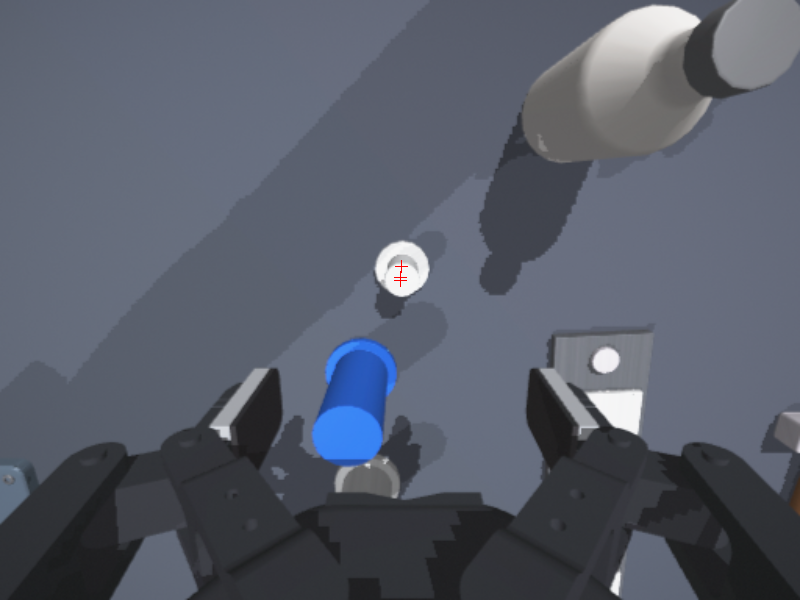

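The wrist view shows the riser_45 at (402,268). The blue look-alike at (350,400) and the bottle at (640,90) are both clear of the fingers. The wrist fit gives (0.4562, 0.2911), so I descend there and grip.

Request:
move_arm([
  [[0.09,0.01,-0.008],[0,0,0]],
  [[0.09,0,0],[0,0,0]],
  [[0.09,0,0],[0,0,0]],
  [[0.09,0,0],[0,0,0]],
  [[0.08,0,0],[0,0,0]],
  [[0.06,0,0],[0,0,0]],
  [[0.044,0,0],[0,0,0]],
  [[0,0,0],[0,0,0]],
])

```text
t: 2.6
ee_pos: [0.4535, 0.2955, 0.014]
tcp_rot: [-0.001, 0.708, 0.0, 0.706]
force: [-0.7, 0.6, -0.6]
grip_width: 0.0852
```

Request:
move_arm([
  [[0,0,0],[0,0,0]],
  [[0,0,0],[0,0,0]],
  [[0,0,0],[0,0,0]],
  [[0,0,0],[0,0,0]],
  [[0,0,0],[0,0,0]],
  [[0,0,0],[0,0,0]],
  [[0,0,0],[0,0,0]],
  [[0,0,0],[0,0,0]],
], claw=0)

```text
t: 3.4
ee_pos: [0.4543, 0.2955, 0.0152]
tcp_rot: [-0.001, 0.707, 0.001, 0.707]
force: [-0.5, 0.8, 0.8]
grip_width: -0.0001
```

The gripper closed on nothing, so I look.

```bash
python3 - <<'E'
from fit import *
a=cam('wrist');b=cam('side');t=cam('top')
im=np.hstack([cv2.resize(a['bgr'],(400,300)),cv2.resize(b['bgr'][200:340,220:400],(400,300))])
im=np.vstack([im,np.hstack([cv2.resize(t['bgr'][190:280,100:220],(400,300)),np.zeros((300,400,3),np.uint8)])])
cv2.imwrite('pics/m1.png',im); st()
E
```

```text
t 3.55 p [0.4543 0.2955 0.0152] F [ 1.1  0.4 -0.2] w -0.0001
[[-0.    -0.002  1.   ]
 [-0.     1.     0.002]
 [-1.    -0.    -0.   ]]
```

View pics/m1.png

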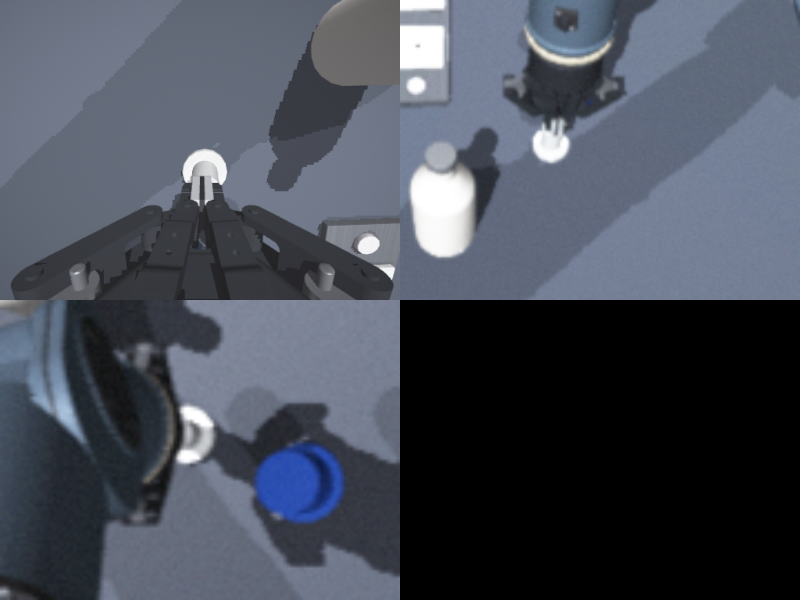

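```bash
python3 - <<'E'
from fit import *
d=cam('wrist');b=cam('side');t=cam('top')
for n,c in(('w',d),('s',b),('t',t)):
    for g in((.456,.2925),(.456,.315)): print(n,g,fit([c],*g,45))
s=sense();
print('TCP px',proj(d,[s['ee_pos'],np.array(s['ee_pos'])+[0,0,.019]]),proj(b,[s['ee_pos']]))
im=d['bgr'][150:300,180:340]; cv2.imwrite('pics/m2.png',cv2.resize(im,(640,600),interpolation=cv2.INTER_NEAREST))
E
```

```text
w (0.456, 0.2925) (array([0.45642826, 0.29121534]), np.float64(0.22100986534458314))
w (0.456, 0.315) (array([0.45649581, 0.29051929]), np.float64(0.07549904100670415))
s (0.456, 0.2925) (array([0.45670396, 0.2917699 ]), np.float64(0.17264324163148728))
s (0.456, 0.315) (array([0.45670028, 0.29165574]), np.float64(0.17290373280943025))
t (0.456, 0.2925) (array([0.45634775, 0.28969826]), np.float64(0.5452449858662))
t (0.456, 0.315) (array([0.45603041, 0.29029094]), np.float64(0.5419087276268512))
TCP px [[258.84008151 218.37610296]
 [258.88411449 229.69186342]] [[288.58586812 266.61051534]]
```

View pics/m2.png

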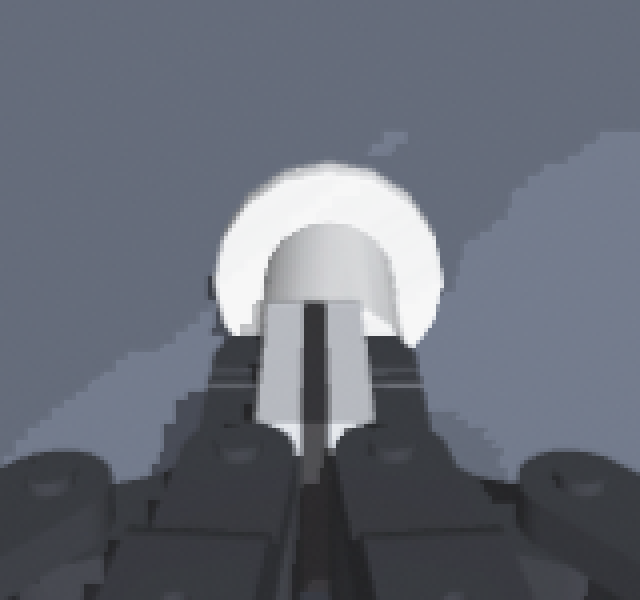

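```bash
python3 - <<'E'
from fit import *
d=cam('wrist');b=cam('side')
for z in(.015,.03,.045,.06): print(z,ray(d,259,225,z),ray(b,288.6,262,z))
s=sense();print(s['force'],s['grip_width'],s['ee_pos'])
out=[]
for c,(u0,v0,w,h) in((d,(200,160,120,120)),(b,(258,226,60,60))):
    f=480//w; im=cv2.resize(c['bgr'][v0:v0+h,u0:u0+w],(f*w,f*h),interpolation=cv2.INTER_NEAREST)
    a=np.linspace(0,6.2832,60)
    for z,dia,col in((.008,.042,(0,255,0)),(.008,.024,(0,255,255)),(.045,.024,(0,0,255))):
        P=proj(c,[[.4564+dia/2*np.cos(t),.291+dia/2*np.sin(t),z] for t in a]); cv2.polylines(im,[(((P+.5)-[u0,v0])*f).astype(np.int32)],True,col,1)
    out.append(cv2.resize(im,(400,400)))
cv2.imwrite('pics/m3.png',np.hstack(out))
E
```

```text
0.015 [0.4544516  0.29038631 0.015     ] [0.45382229 0.28164238 0.015     ]
0.03 [0.45439454 0.29690161 0.03      ] [0.45516725 0.29070264 0.03      ]
0.045 [0.45433749 0.30341692 0.045     ] [0.4565122 0.2997629 0.045    ]
0.06 [0.45428044 0.30993223 0.06      ] [0.45785716 0.30882316 0.06      ]
[0.31269687 0.90262163 0.22694935] -7.139280082610555e-05 [0.45429417 0.29554268 0.01524456]
```

View pics/m3.png

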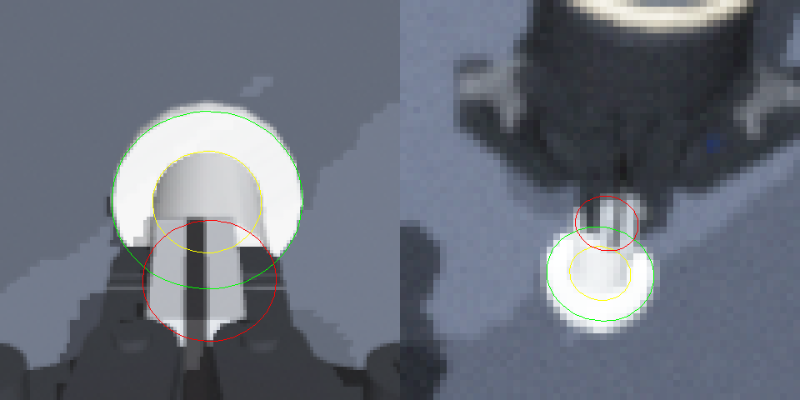

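The overlay is telling. The shut fingertips cover the column top (the red circle). Intersecting the rays with the pad edge at y≈0.3065 puts the tips at z≈0.05, while the reported TCP is 0.015. The apparent 85 mm opening in the earlier wrist view gives the same, about 33 mm short. So the real fingers sit roughly 35 mm higher than reported and closed above the riser, which was not touched. I reopen, go down 25 mm and recheck before trusting this.

Request:
move_arm([
  [[0,0,0],[0,0,0]],
  [[0,0,0],[0,0,0]],
  [[0,0,0],[0,0,0]],
  [[0,-0.018,0.008],[0,0,0]],
  [[0.03,0,0],[0,0,0]],
  [[0.03,0,0],[0,0,0]],
  [[0.03,0,0],[0,0,0]],
  [[0,0,0],[0,0,0]],
], claw=1)

```text
t: 4.6
ee_pos: [0.4555, 0.2906, -0.0087]
tcp_rot: [-0.001, 0.708, 0.0, 0.706]
force: [-0.4, -1.1, -0.9]
grip_width: 0.0853
```

```bash
python3 - <<'E'
from fit import *
d=cam('wrist');b=cam('side');s,r=st()
print(fit([d],.4564,.291,45))
p=np.array(s['ee_pos']); im=cv2.resize(d['bgr'],(512,384))
for dz,c in((0,(0,0,255)),(.019,(0,255,0)),(.04,(255,0,255))):
  for sx in(-1,1):
    q=proj(d,[p+[sx*.0425,e,dz] for e in(-.011,.011)]); cv2.line(im,*[tuple(map(int,k)) for k in q],c,1)
f=cv2.resize(b['bgr'][230:290,250:330],(288,216),interpolation=2)
o=np.zeros((384,800,3),np.uint8);o[:,:512]=im;o[:216,512:]=f;cv2.imwrite('pics/m4.png',o)
E
```

```text
t 4.7 p [ 0.4561  0.2909 -0.0077] F [0.2 0.1 0.5] w 0.0854
[[-0.001 -0.002  1.   ]
 [-0.001  1.     0.002]
 [-1.    -0.001 -0.001]]
(array([0.45651933, 0.29137615]), np.float64(0.04480051443084139))
```

View pics/m4.png

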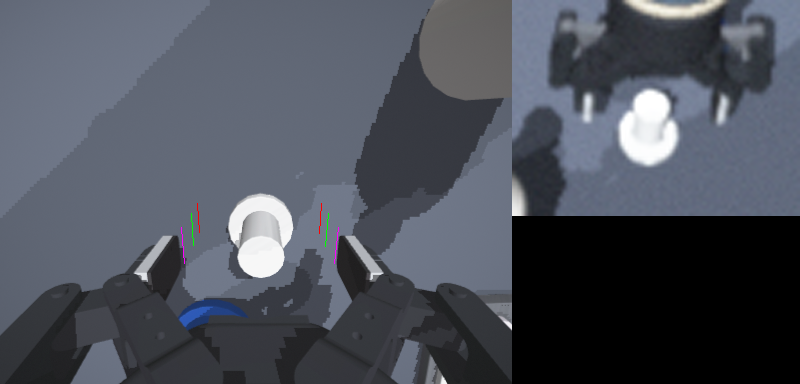

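This confirms it: the reported TCP is below the bench with no contact force, and the open pad tips sit about 47 mm above the reported point, so about 34 mm above when shut. I'll work with true tip z ≈ reported z + 0.034. The riser at px (261,240) is centred between the pads, so I go down 14 mm and grip.

Request:
move_arm([
  [[0.02,0,0],[0,0,0]],
  [[0.02,0,0],[0,0,0]],
  [[0.014,0,0],[0,0,0]],
  [[0,0,0],[0,0,0]],
  [[0,0,0],[0,0,0]],
  [[0,0,0],[0,0,0]],
  [[0,0,0],[0,0,0]],
  [[0,0,0],[0,0,0]],
])

```text
t: 5.5
ee_pos: [0.4564, 0.2911, -0.0206]
tcp_rot: [-0.001, 0.707, 0.001, 0.707]
force: [1.0, -0.6, 0.4]
grip_width: 0.0855
```

Request:
move_arm([
  [[0,0,0],[0,0,0]],
  [[0,0,0],[0,0,0]],
  [[0,0,0],[0,0,0]],
  [[0,0,0],[0,0,0]],
  [[0,0,0],[0,0,0]],
  [[0,0,0],[0,0,0]],
  [[0,0,0],[0,0,0]],
  [[0,0,0],[0,0,0]],
], claw=0)

```text
t: 6.3
ee_pos: [0.4563, 0.291, -0.0206]
tcp_rot: [-0.001, 0.707, 0.001, 0.707]
force: [-0.3, -0.2, 5.5]
grip_width: 0.0222
```

Gripped at 22 mm. Lift 100 mm, then go over pad_1.

Request:
move_arm([
  [[-0.03,0,0],[0,0,0]],
  [[-0.07,0,0],[0,0,0]],
  [[-0.1,0,0],[0,0,0]],
  [[-0.1,0,0.03],[0,0,0]],
  [[-0.1,-0.03,0.06],[0,0,0]],
  [[0,-0.06,0.08],[0,0,0]],
  [[0,-0.08,0.1],[0,0,0]],
  [[0,-0.1,0.1],[0,0,0]],
])

```text
t: 7.1
ee_pos: [0.5495, 0.2241, 0.0798]
tcp_rot: [-0.001, 0.707, 0.002, 0.707]
force: [0.8, 0.1, -1.8]
grip_width: 0.0224
```

Request:
move_arm([
  [[0,-0.1,0.1],[0,0,0]],
  [[0,-0.1,0.1],[0,0,0]],
  [[0,-0.05,0.06],[0,0,0]],
  [[0,-0.03,0.04],[0,0,0]],
  [[0,0,0],[0,0,0]],
  [[0,0,0],[0,0,0]],
  [[0,0,0],[0,0,0]],
  [[0,0,0],[0,0,0]],
])

```text
t: 7.9
ee_pos: [0.6232, 0.1552, 0.0793]
tcp_rot: [-0.001, 0.707, 0.002, 0.707]
force: [-0.5, -0.0, -1.1]
grip_width: 0.0224
```

```bash
python3 - <<'E'
from fit import *
d=cam('wrist');s,r=st()
cv2.imwrite('pics/p1.png',cv2.resize(d['bgr'][120:330,130:400],(540,420)))
p=s['ee_pos']
for z in(.095,.1,.105): print(z,fit([d],p[0],p[1],45,z))
E
```

```text
t 7.95 p [0.6234 0.155  0.0793] F [ 1.  -0.1 -2.1] w 0.0223
[[-0.    -0.004  1.   ]
 [ 0.     1.     0.004]
 [-1.     0.    -0.   ]]
0.095 (array([0.62331638, 0.18260777]), np.float64(0.22068942506846262))
0.1 (array([0.62343815, 0.18490172]), np.float64(0.18540316194523698))
0.105 (array([0.62388152, 0.18705399]), np.float64(0.16241903995689513))
```

View pics/p1.png

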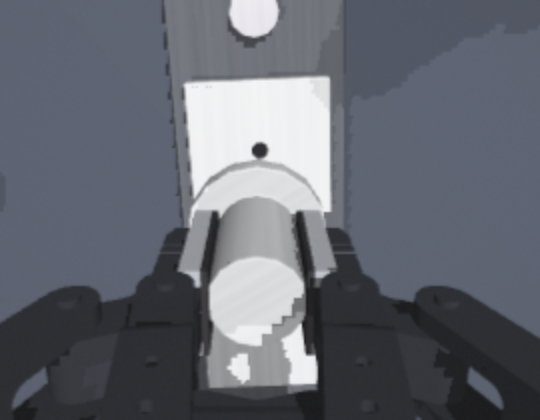

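The riser is held upright, above pad_1 (dot at (260,150) in the crop). Lower 83 mm.

Request:
move_arm([
  [[0.06,-0.006,0.003],[0,0,0]],
  [[0.08,0,0],[0,0,0]],
  [[0.08,0,0],[0,0,0]],
  [[0.06,0,0],[0,0,0]],
  [[0.03,0,0],[0,0,0]],
  [[0.012,0,0],[0,0,0]],
  [[0.008,0,0],[0,0,0]],
  [[0,0,0],[0,0,0]],
])

```text
t: 8.75
ee_pos: [0.6252, 0.1524, -0.0029]
tcp_rot: [-0.001, 0.707, 0.001, 0.707]
force: [-0.2, -0.5, -0.9]
grip_width: 0.0223
```

Request:
move_arm([
  [[0.004,0,0],[0,0,0]],
  [[0,0,0],[0,0,0]],
  [[0,0,0],[0,0,0]],
  [[0,0,0],[0,0,0]],
  [[0,0,0],[0,0,0]],
  [[0,0,0],[0,0,0]],
  [[0,0,0],[0,0,0]],
  [[0,0,0],[0,0,0]],
])

```text
t: 9.55
ee_pos: [0.6248, 0.1523, -0.0043]
tcp_rot: [-0.001, 0.707, 0.001, 0.707]
force: [0.2, 0.4, 0.1]
grip_width: 0.0227
```

Contact is felt (the force went from -1.5 to about 0). Release, rise and go to above the riser_96.

Request:
move_arm([
  [[0,0,0],[0,0,0]],
  [[0,0,0],[0,0,0]],
  [[0,0,0],[0,0,0]],
  [[0,0,0],[0,0,0]],
  [[-0.05,0,0],[0,0,0]],
  [[-0.1,0,0],[0,0,0]],
  [[-0.12,0,0],[0,0,0]],
  [[-0.12,0,-0.04],[0,0,0]],
], claw=1)

```text
t: 10.35
ee_pos: [0.6157, 0.1521, 0.0951]
tcp_rot: [-0.001, 0.707, 0.0, 0.708]
force: [0.5, 0.3, 0.3]
grip_width: 0.0854
```

Request:
move_arm([
  [[-0.05,-0.03,-0.1],[0,0,0]],
  [[0,-0.04,-0.14],[0,0,0]],
  [[0,-0.05,-0.14],[0,0,0]],
  [[0,-0.05,-0.14],[0,0,0]],
  [[0,-0.05,-0.12],[0,0,0]],
  [[0,-0.03,-0.09],[0,0,0]],
  [[0,0,-0.04],[0,0,0]],
  [[0,0,0],[0,0,0]],
])

```text
t: 11.15
ee_pos: [0.4221, 0.0898, 0.1065]
tcp_rot: [-0.0, 0.707, 0.001, 0.707]
force: [0.7, 0.6, -0.4]
grip_width: 0.0851
```

```bash
python3 - <<'E'
from fit import *
s,r=st(); d=cam('wrist');t=cam('top');b=cam('side')
print(fit([d],.423,.089,96),fit([b],.423,.088,96))
im=np.zeros((600,800,3),np.uint8);im[:300,:400]=cv2.resize(d['bgr'],(400,300));im[300:,:400]=cv2.resize(t['bgr'],(400,300));im[:300,400:]=cv2.resize(b['bgr'][80:320,180:340],(400,300))
im[:300,400:]=cv2.resize(b['bgr'][130:310,180:420],(400,300))
cv2.imwrite('pics/n1.png',im)
E
```

```text
t 11.15 p [0.4221 0.0898 0.1065] F [ 0.7  0.6 -0.4] w 0.0851
[[ 0.001 -0.002  1.   ]
 [ 0.001  1.     0.002]
 [-1.     0.001  0.001]]
(array([0.42312773, 0.08854656]), np.float64(0.09344739973161556)) (array([0.42319895, 0.08519819]), np.float64(0.0961781340947779))
```

View pics/n1.png

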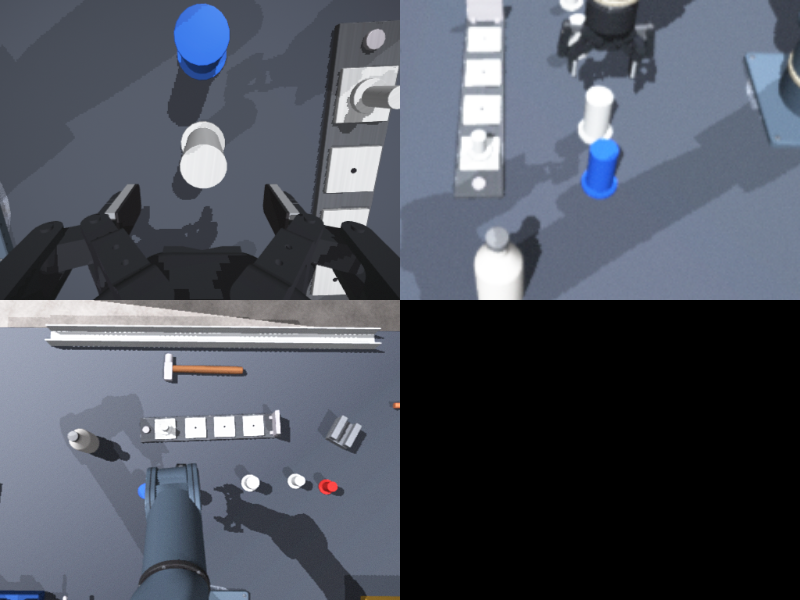

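The riser_45 stands on pad_1. The riser_96 is between the jaws at (203,160) and the blue one is well off. Descend and grip.

Request:
move_arm([
  [[0.04,-0.004,0.004],[0,0,0]],
  [[0.08,0,0],[0,0,0]],
  [[0.08,0,0],[0,0,0]],
  [[0.08,0,0],[0,0,0]],
  [[0.05,0,0],[0,0,0]],
  [[0.03,0,0],[0,0,0]],
  [[0,0,0],[0,0,0]],
  [[0,0,0],[0,0,0]],
])

```text
t: 12.1
ee_pos: [0.4237, 0.0884, 0.0157]
tcp_rot: [-0.001, 0.707, 0.001, 0.707]
force: [-0.5, 0.2, 0.1]
grip_width: 0.0852
```

Request:
move_arm([
  [[0,0,0],[0,0,0]],
  [[0,0,0],[0,0,0]],
  [[0,0,0],[0,0,0]],
  [[0,0,0],[0,0,0]],
  [[0,0,0],[0,0,0]],
  [[0,0,0],[0,0,0]],
  [[0,0,0],[0,0,0]],
  [[0,0,0],[0,0,0]],
], claw=0, squeeze=60)

```text
t: 12.9
ee_pos: [0.4237, 0.0886, 0.0164]
tcp_rot: [-0.001, 0.707, 0.001, 0.707]
force: [-2.6, 0.7, 7.6]
grip_width: 0.0431
```

Request:
move_arm([
  [[-0.03,0,0],[0,0,0]],
  [[-0.07,0,0],[0,0,0]],
  [[-0.09,0,0.02],[0,0,0]],
  [[-0.07,-0.03,0.04],[0,0,0]],
  [[-0.02,-0.06,0.06],[0,0,0]],
  [[0,-0.08,0.08],[0,0,0]],
  [[0,-0.09,0.09],[0,0,0]],
  [[0,-0.1,0.1],[0,0,0]],
])

```text
t: 13.7
ee_pos: [0.5212, -0.0016, 0.0862]
tcp_rot: [-0.001, 0.707, 0.001, 0.707]
force: [0.3, 0.3, -3.9]
grip_width: 0.0436
```

Request:
move_arm([
  [[0,-0.12,0.11],[0,0,0]],
  [[0,-0.12,0.11],[0,0,0]],
  [[0,-0.1,0.09],[0,0,0]],
  [[0,-0.08,0.07],[0,0,0]],
  [[0,-0.07,0.05],[0,0,0]],
  [[0,-0.043,0.033],[0,0,0]],
  [[0,0,0],[0,0,0]],
  [[0,0,0],[0,0,0]],
])

```text
t: 14.5
ee_pos: [0.6364, -0.1335, 0.0855]
tcp_rot: [-0.001, 0.708, 0.001, 0.707]
force: [-0.1, 0.7, -3.7]
grip_width: 0.0432
```

Request:
move_arm([
  [[0.04,-0.004,0.002],[0,0,0]],
  [[0.06,0,0],[0,0,0]],
  [[0.05,0,0],[0,0,0]],
  [[0.03,0,0],[0,0,0]],
  [[0.016,0,0],[0,0,0]],
  [[0.01,0,0],[0,0,0]],
  [[0.004,0,0],[0,0,0]],
  [[0,0,0],[0,0,0]],
])

```text
t: 15.3
ee_pos: [0.6379, -0.1355, 0.0335]
tcp_rot: [-0.001, 0.707, 0.001, 0.707]
force: [-0.1, 0.3, -4.0]
grip_width: 0.0432
```

Request:
move_arm([
  [[0.003,0,0],[0,0,0]],
  [[0,0,0],[0,0,0]],
  [[0,0,0],[0,0,0]],
  [[0,0,0],[0,0,0]],
  [[0,0,0],[0,0,0]],
  [[0,0,0],[0,0,0]],
  [[0,0,0],[0,0,0]],
  [[0,0,0],[0,0,0]],
])

```text
t: 16.1
ee_pos: [0.6377, -0.1354, 0.0326]
tcp_rot: [-0.001, 0.707, 0.001, 0.707]
force: [0.1, -0.5, -2.6]
grip_width: 0.0431
```

Request:
move_arm([
  [[0.002,0,0],[0,0,0]],
  [[0,0,0],[0,0,0]],
  [[0,0,0],[0,0,0]],
  [[0,0,0],[0,0,0]],
  [[-0.05,0,0],[0,0,0]],
  [[-0.1,0,0],[0,0,0]],
  [[-0.12,0,0],[0,0,0]],
  [[-0.1,0,0],[0,0,0]],
], claw=1)

```text
t: 16.9
ee_pos: [0.638, -0.1356, 0.127]
tcp_rot: [-0.001, 0.707, 0.0, 0.708]
force: [0.8, -0.4, -0.7]
grip_width: 0.0856
```

Request:
move_arm([
  [[0,0.01,-0.06],[0,0,0]],
  [[0,0.01,-0.12],[0,0,0]],
  [[0,0.01,-0.14],[0,0,0]],
  [[0,0.01,-0.14],[0,0,0]],
  [[0.02,0.008,-0.14],[0,0,0]],
  [[0.04,0,-0.1],[0,0,0]],
  [[0.04,0,-0.046],[0,0,0]],
  [[0,0,0],[0,0,0]],
])

```text
t: 17.7
ee_pos: [0.4492, -0.1237, 0.0997]
tcp_rot: [-0.0, 0.708, 0.001, 0.707]
force: [0.7, -0.8, 0.0]
grip_width: 0.0855
```

```bash
python3 - <<'E'
from fit import *
s,r=st(); d=cam('wrist');b=cam('side')
print(fit([d],.451,-.1235,79),fit([b],.451,-.1235,79))
im=np.hstack([cv2.resize(d['bgr'],(400,300)),cv2.resize(b['bgr'][100:280,180:420],(400,300))]); cv2.imwrite('pics/n2.png',im)
E
```

```text
t 17.7 p [ 0.4492 -0.1237  0.0997] F [ 0.7 -0.8  0. ] w 0.0855
[[-0.001 -0.001  1.   ]
 [ 0.001  1.     0.001]
 [-1.     0.001 -0.001]]
(array([ 0.45094121, -0.12358785]), np.float64(0.05967616382536175)) (array([ 0.45112207, -0.12498193]), np.float64(0.09171899934560233))
```

View pics/n2.png

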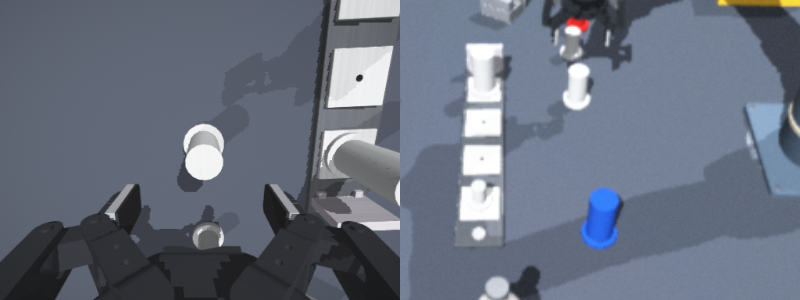

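The riser_96 stands on pad_4. The riser_79 is at (203,150), centred between the jaws. Descend and grip.

Request:
move_arm([
  [[0.05,-0.001,-0.001],[0,0,0]],
  [[0.08,0,0],[0,0,0]],
  [[0.09,0,0],[0,0,0]],
  [[0.09,0,0],[0,0,0]],
  [[0.055,0,0],[0,0,0]],
  [[0.03,0,0],[0,0,0]],
  [[0,0,0],[0,0,0]],
  [[0,0,0],[0,0,0]],
])

```text
t: 18.6
ee_pos: [0.4518, -0.1241, 0.0013]
tcp_rot: [-0.001, 0.707, 0.001, 0.707]
force: [0.3, -0.2, -0.0]
grip_width: 0.0851
```

Request:
move_arm([
  [[0,0,0],[0,0,0]],
  [[0,0,0],[0,0,0]],
  [[0,0,0],[0,0,0]],
  [[0,0,0],[0,0,0]],
  [[0,0,0],[0,0,0]],
  [[0,0,0],[0,0,0]],
  [[0,0,0],[0,0,0]],
  [[0,0,0],[0,0,0]],
], claw=0)

```text
t: 19.4
ee_pos: [0.4513, -0.124, 0.0013]
tcp_rot: [-0.001, 0.707, 0.001, 0.707]
force: [-1.3, 0.3, 6.6]
grip_width: 0.0361
```

Request:
move_arm([
  [[-0.03,0,0],[0,0,0]],
  [[-0.07,0,0],[0,0,0]],
  [[-0.09,0.02,0],[0,0,0]],
  [[-0.07,0.05,0.02],[0,0,0]],
  [[-0.02,0.08,0.04],[0,0,0]],
  [[0,0.08,0.06],[0,0,0]],
  [[0,0.06,0.08],[0,0,0]],
  [[0,0.03,0.1],[0,0,0]],
])

```text
t: 20.2
ee_pos: [0.5254, -0.0419, 0.0712]
tcp_rot: [-0.001, 0.708, 0.002, 0.707]
force: [0.6, -0.6, -4.1]
grip_width: 0.0362
```

Request:
move_arm([
  [[0,0.016,0.11],[0,0,0]],
  [[0,0,0.11],[0,0,0]],
  [[0,0,0.09],[0,0,0]],
  [[0,0,0.07],[0,0,0]],
  [[0,0,0.046],[0,0,0]],
  [[0,0,0],[0,0,0]],
  [[0,0,0],[0,0,0]],
  [[0,0,0],[0,0,0]],
])

```text
t: 21.0
ee_pos: [0.6311, -0.0397, 0.0707]
tcp_rot: [-0.001, 0.708, 0.001, 0.707]
force: [0.4, -0.3, -2.9]
grip_width: 0.0362
```

Request:
move_arm([
  [[0.04,0,0.001],[0,0,0]],
  [[0.06,0,0],[0,0,0]],
  [[0.05,0,0],[0,0,0]],
  [[0.03,0,0],[0,0,0]],
  [[0.018,0,0],[0,0,0]],
  [[0.01,0,0],[0,0,0]],
  [[0.004,0,0],[0,0,0]],
  [[0.002,0,0],[0,0,0]],
])

```text
t: 21.8
ee_pos: [0.6327, -0.0397, 0.0175]
tcp_rot: [-0.001, 0.707, 0.001, 0.707]
force: [0.0, 1.0, -3.3]
grip_width: 0.0364
```

Request:
move_arm([
  [[0.002,0,0],[0,0,0]],
  [[0,0,0],[0,0,0]],
  [[0,0,0],[0,0,0]],
  [[0,0,0],[0,0,0]],
  [[0,0,0],[0,0,0]],
  [[0,0,0],[0,0,0]],
  [[0,0,0],[0,0,0]],
  [[0,0,0],[0,0,0]],
])

```text
t: 22.6
ee_pos: [0.6328, -0.0397, 0.0174]
tcp_rot: [-0.001, 0.707, 0.001, 0.707]
force: [-1.9, -0.1, 5.2]
grip_width: 0.036
```

Firm contact. Release and go to the riser_62.

Request:
move_arm([
  [[0,0,0],[0,0,0]],
  [[0,0,0],[0,0,0]],
  [[0,0,0],[0,0,0]],
  [[0,0,0],[0,0,0]],
  [[-0.05,0,0],[0,0,0]],
  [[-0.1,0,0],[0,0,0]],
  [[-0.14,0,0],[0,0,0]],
  [[-0.14,0,-0.03],[0,0,0]],
], claw=1)

```text
t: 23.4
ee_pos: [0.6254, -0.0397, 0.1261]
tcp_rot: [-0.001, 0.707, 0.001, 0.707]
force: [-0.1, 0.2, -0.0]
grip_width: 0.0855
```

Request:
move_arm([
  [[0,-0.04,-0.1],[0,0,0]],
  [[0,-0.1,-0.13],[0,0,0]],
  [[0,-0.14,-0.12],[0,0,0]],
  [[0,-0.15,-0.11],[0,0,0]],
  [[0,-0.15,-0.1],[0,0,0]],
  [[0,-0.15,-0.07],[0,0,0]],
  [[0.02,-0.12,-0.03],[0,0,0]],
  [[0.04,-0.079,-0.007],[0,0,0]],
])

```text
t: 24.2
ee_pos: [0.4577, -0.2755, 0.1109]
tcp_rot: [-0.0, 0.706, -0.001, 0.708]
force: [0.3, -0.5, 0.6]
grip_width: 0.0856
```

Request:
move_arm([
  [[0.06,0,0],[0,0,0]],
  [[0.06,0,0],[0,0,0]],
  [[0,0,0],[0,0,0]],
  [[0,0,0],[0,0,0]],
  [[0,0,0],[0,0,0]],
  [[0,0,0],[0,0,0]],
  [[0,0,0],[0,0,0]],
  [[0,0,0],[0,0,0]],
])

```text
t: 25.0
ee_pos: [0.4589, -0.2722, 0.0796]
tcp_rot: [-0.001, 0.707, 0.001, 0.707]
force: [-0.3, 0.8, -0.4]
grip_width: 0.0852
```

```bash
python3 - <<'E'
from fit import *
s,r=st(); d=cam('wrist');b=cam('side')
print(fit([d],.4585,-.272,62),fit([b],.4585,-.272,62))
im=np.hstack([cv2.resize(d['bgr'],(400,300)),cv2.resize(b['bgr'][100:280,180:420],(400,300))]); cv2.imwrite('pics/n3.png',im)
E
```

```text
t 25.0 p [ 0.4589 -0.2722  0.0796] F [-0.3  0.8 -0.4] w 0.0852
[[ 0.    -0.002  1.   ]
 [-0.     1.     0.002]
 [-1.    -0.     0.   ]]
(array([ 0.45807727, -0.27113097]), np.float64(0.06257027156534513)) (array([ 0.45883145, -0.27334997]), np.float64(0.10062004108478921))
```

View pics/n3.png

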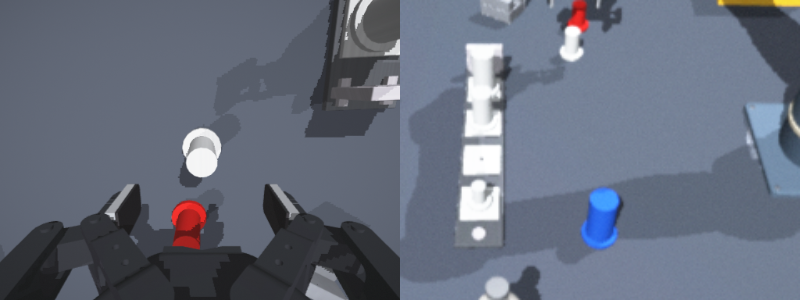

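The riser_62 (silver, (201,150)) is between the jaws, the red one is about 97 mm behind, and the 79 stands on pad_3. Descend and grip.

Request:
move_arm([
  [[0.05,0.002,0],[0,0,0]],
  [[0.08,0,0],[0,0,0]],
  [[0.08,0,0],[0,0,0]],
  [[0.07,0,0],[0,0,0]],
  [[0.044,0,0],[0,0,0]],
  [[0.03,0,0],[0,0,0]],
  [[0,0,0],[0,0,0]],
  [[0,0,0],[0,0,0]],
])

```text
t: 25.9
ee_pos: [0.4588, -0.2719, -0.009]
tcp_rot: [-0.001, 0.707, 0.001, 0.707]
force: [0.8, 0.7, 0.1]
grip_width: 0.0856
```

Request:
move_arm([
  [[0,0,0],[0,0,0]],
  [[0,0,0],[0,0,0]],
  [[0,0,0],[0,0,0]],
  [[0,0,0],[0,0,0]],
  [[0,0,0],[0,0,0]],
  [[0,0,0],[0,0,0]],
  [[0,0,0],[0,0,0]],
  [[0,0,0],[0,0,0]],
], claw=0)

```text
t: 26.7
ee_pos: [0.4588, -0.2717, -0.0088]
tcp_rot: [-0.001, 0.707, 0.001, 0.707]
force: [-0.8, 1.2, 5.3]
grip_width: 0.0293
```

Gripped. Lift 150 mm so it clears the standing risers, then +y, then +x to pad_2.

Request:
move_arm([
  [[-0.03,0,0],[0,0,0]],
  [[-0.08,0,0],[0,0,0]],
  [[-0.12,0,0],[0,0,0]],
  [[-0.12,0.04,0],[0,0,0]],
  [[-0.12,0.08,0],[0,0,0]],
  [[-0.09,0.1,0],[0,0,0]],
  [[-0.04,0.13,0],[0,0,0]],
  [[0,0.14,0.02],[0,0,0]],
])

```text
t: 27.5
ee_pos: [0.4635, -0.149, 0.1428]
tcp_rot: [-0.0, 0.706, -0.0, 0.708]
force: [0.9, 0.0, -2.5]
grip_width: 0.029
```

Request:
move_arm([
  [[0,0.14,0.04],[0,0,0]],
  [[0,0.14,0.06],[0,0,0]],
  [[0,0.14,0.08],[0,0,0]],
  [[0,0.13,0.1],[0,0,0]],
  [[0,0.11,0.1],[0,0,0]],
  [[0,0.08,0.1],[0,0,0]],
  [[0,0.05,0.08],[0,0,0]],
  [[0,0.024,0.06],[0,0,0]],
])

```text
t: 28.3
ee_pos: [0.6188, 0.0568, 0.1407]
tcp_rot: [-0.001, 0.707, 0.002, 0.707]
force: [0.3, -0.1, -2.5]
grip_width: 0.0289
```

Request:
move_arm([
  [[0,0,0.04],[0,0,0]],
  [[0,0,0],[0,0,0]],
  [[0.06,0,0],[0,0,0]],
  [[0.09,0,0],[0,0,0]],
  [[0.09,0,0],[0,0,0]],
  [[0.06,0,0],[0,0,0]],
  [[0.03,0,0],[0,0,0]],
  [[0,0,0],[0,0,0]],
])

```text
t: 29.1
ee_pos: [0.6269, 0.0539, 0.0577]
tcp_rot: [-0.001, 0.708, 0.0, 0.706]
force: [-0.5, 0.5, -2.2]
grip_width: 0.0288
```

Request:
move_arm([
  [[0.04,0.002,0.002],[0,0,0]],
  [[0.06,0,0],[0,0,0]],
  [[0.05,0,0],[0,0,0]],
  [[0.028,0,0],[0,0,0]],
  [[0.012,0,0],[0,0,0]],
  [[0.008,0,0],[0,0,0]],
  [[0.004,0,0],[0,0,0]],
  [[0.002,0,0],[0,0,0]],
])

```text
t: 29.9
ee_pos: [0.6288, 0.0551, 0.0075]
tcp_rot: [-0.001, 0.707, 0.001, 0.707]
force: [-0.7, -0.6, -1.1]
grip_width: 0.0294
```

Request:
move_arm([
  [[0.003,0,0],[0,0,0]],
  [[0,0,0],[0,0,0]],
  [[0,0,0],[0,0,0]],
  [[0,0,0],[0,0,0]],
  [[0,0,0],[0,0,0]],
  [[0,0,0],[0,0,0]],
  [[0,0,0],[0,0,0]],
  [[0,0,0],[0,0,0]],
])

```text
t: 30.7
ee_pos: [0.6288, 0.0551, 0.0073]
tcp_rot: [-0.001, 0.707, 0.001, 0.707]
force: [-2.5, 0.5, 6.0]
grip_width: 0.0292
```

Contact. Release, rise and back off.

Request:
move_arm([
  [[0,0,0],[0,0,0]],
  [[0,0,0],[0,0,0]],
  [[0,0,0],[0,0,0]],
  [[0,0,0],[0,0,0]],
  [[-0.05,0,0],[0,0,0]],
  [[-0.1,0,0],[0,0,0]],
  [[-0.14,0,0],[0,0,0]],
  [[-0.14,0,0],[0,0,0]],
], claw=1)

```text
t: 31.5
ee_pos: [0.6283, 0.0549, 0.1158]
tcp_rot: [-0.001, 0.707, 0.001, 0.707]
force: [0.6, 1.2, -0.5]
grip_width: 0.0855
```

Request:
move_arm([
  [[-0.14,0,0],[0,0,0]],
  [[-0.1,0,-0.05],[0,0,0]],
  [[-0.05,0,-0.1],[0,0,0]],
  [[0,0,-0.14],[0,0,0]],
  [[0,0,-0.14],[0,0,0]],
  [[0,0,-0.14],[0,0,0]],
  [[0,0,-0.1],[0,0,0]],
  [[0,0,0],[0,0,0]],
])

```text
t: 32.3
ee_pos: [0.4579, 0.0545, 0.1875]
tcp_rot: [-0.0, 0.707, 0.001, 0.707]
force: [1.0, -0.1, -0.5]
grip_width: 0.0854
```

```bash
python3 - <<'E'
from fit import *
s,r=st(); t=cam('top');b=cam('side')
C=SP
pads={45:(.6242,.1535),62:(.6286,.0544),79:(.6326,-.04),96:(.6372,-.135)}
out=[]
for d,(u0,v0,w,h,f) in((t,(170,130,200,60,4)),(b,(200,110,60,140,2.5))):
    im=cv2.resize(d['bgr'][v0:v0+h,u0:u0+w],None,fx=f,fy=f,interpolation=2); a=np.linspace(0,6.2832,40)
    for k,(x,y) in pads.items():
        for z,dia in((.024,C[k][1]),(.016+k/1000,C[k][0])):
            P=proj(d,[[x+dia/2*np.cos(q),y+dia/2*np.sin(q),z] for q in a]); cv2.polylines(im,[((P+.5-[u0,v0])*f).astype(np.int32)],True,(0,0,255),1)
    out.append(im)
o=np.zeros((600,800,3),np.uint8); o[:240]=out[0]; q=out[1]; o[245:245+q.shape[0],:q.shape[1]]=q; q=cv2.resize(b['bgr'],(440,330)); o[250:580,250:690]=q
cv2.imwrite('pics/f1.png',o)
E
```

```text
t 32.3 p [0.4579 0.0545 0.1875] F [ 1.  -0.1 -0.5] w 0.0854
[[-0.001 -0.002  1.   ]
 [ 0.001  1.     0.002]
 [-1.     0.001 -0.001]]
```

View pics/f1.png

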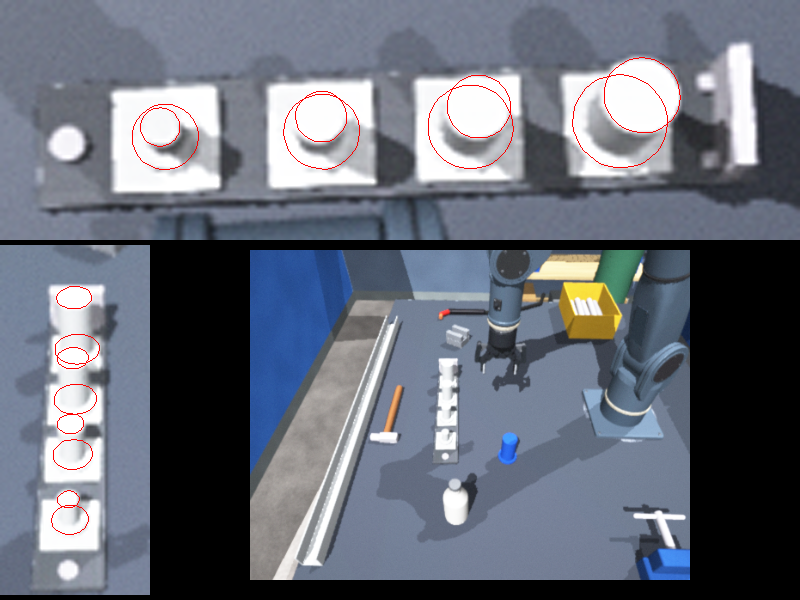

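All four stand in order, and the ideal outlines at the pad centres match their tops in the top view, within a few mm. The arm is clear and the bottle has not moved. Handing in.

```bash
python3 -c "
from plant import *
print(finish_job())"
```

```text
the job is handed in; nothing more can be done
None
```

The four risers stand on the bar in order from the end stop, which is beyond pad_4: 96 on pad_4, 79 on pad_3, 62 on pad_2 and 45 on pad_1. The job is handed in at about 32 s; no verdict was reported.

- **Last check:** in the final top view, outlines drawn for risers exactly centred on the pads match the tops of all four, within a few mm by eye. The coarser side view agrees. I did not measure final centres in numbers. All four look upright, the bottle and both look-alikes were not touched, and the gripper is open and clear.
- **What disagreed:** the first grasp closed on nothing, because the real fingertips sit about 34 mm higher than the reported TCP. The cameras showed this, and so did a reported height below the bench with no contact force. I corrected for it in every later move. The missed grasp closed above the riser without touching it.
- **Camera spread:** before the moves, the side and top views differed by up to about 6 mm in y on the riser_96. Wrist-camera fits taken before each grasp settled the positions.

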